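# Re-zero a bench mill and set it four clicks open

## Task

Re-zero the bench mill and set its grind: turn the black ring on top clockwise (seen from above) until you feel the burrs just touch - gently, never force it on - then turn it back counter-clockwise four clicks from there and let go, with the ring resting in the fourth click. Leave the things around it where they are.

Things in the scene. Friction and masses are not known exactly. Their poses are not given: they have to be found in the camera images.
- mill: round aluminium bench mill fixed to the table, 116 mm across at the foot, 92 mm at the housing, 135 mm high in all, spout towards its -x; origin at the centre of its underside, z up. A black ribbed setting ring sits on top on its vertical axis. Clockwise from above closes the mill. Burr touch lies exactly on a click; the ring starts 2 to 4 clicks open from it, which is not known
- ring_grip (a point): point on the mill's axis at mid-height of the black ring, 111 mm above the table; it does not turn. The ring is 56 mm wide (58 over its ribs) and 26 mm high, its underside 98 and its top 124 mm above the table; it turns without rising and bears no mark, so its setting cannot be seen. The opening range exceeds 8 clicks
- ring_top (a point): centre of the ring's upper face, 124 mm above the table, 13 mm over ring_grip (a steel disc and an 18 mm brass nut rise from it to 135 mm). The ring has 12 clicks a turn (30 degrees each). Leaving a click takes up to about 0.19 N m; this falls to nothing half way, then the ring pulls itself into the next click as strongly. Let go, it settles in the nearest click
- shoulder (a point): centre of the housing's top just under the ring, 96 mm above the table; the housing slopes from there (radius 26 mm) to 92 mm height at radius 40 mm and 78 mm at radius 46 mm: fingertips beside the ring must stay above it
- burr_gap (a joint): gap between the burrs, m: 0 at touch, 0.00002 per rad of ring (0.0105 mm a click), lost in the reading's noise. Past touch a spring of about 3.6 N m/rad adds to the click's resistance: touch counts from 0.05 rad past it (about 0.32 N m in all, held 0.1 s), damage from 0.24 rad past it (about 0.85 N m). Let go there, the ring springs back to the touch click
- scale: white bench scale, 260x184x78 mm, loose bystander; origin at the centre of its underside
- jar_black: small glass jar with black lid, 50 mm wide, 56 mm high, loose bystander; origin at the centre of its underside
- jar_white: small glass jar with white lid, 50 mm wide, 56 mm high, loose bystander; origin at the centre of its underside
- tin: white tin with dark green lid, 65x94x27 mm, loose bystander; origin at the centre of its underside
- scoop: small white measuring scoop, 109x48x26 mm, loose bystander; origin at the centre of its underside
- cutter: orange box cutter with black slider, 90x42x22 mm, loose bystander; origin at the centre of its underside
- timer: white wind-up kitchen timer, 62 mm wide, 50 mm high, loose bystander; origin at the centre of its underside

How it is judged:
On the way:
1. the ring is turned clockwise until the burrs touch (value of joint burr_gap below -1e-06 m), for 0.1 s.
At the end, for the whole second after the job is handed in: after burr touch the ring rests in the fourth click counter-clockwise from it (2.094 rad, within 0.15 rad: burr gap 0.0389 to 0.0449 mm) and is let go (value of joint burr_gap between 3.89e-05 and 4.49e-05 m).
It fails at once if the ring is forced on past burr touch by 0.24 rad or more (about 0.85 N m): the burrs are damaged (value of joint burr_gap below -4.8e-06 m).
It fails at once if one of the things around the mill is shifted by more than 3 cm (distance of any of scale, jar_black, jar_white, tin, scoop, cutter, timer from where it was at the start of the episode above 0.03 m).
It also fails if it takes over 72 s, if anything falls off the work surface, if the arm or the gripper's body presses on something with over 40 N, if the wrist force passes 120 N, or if a joint passes its speed limit or range.

## Robot

A 6-joint arm with a two-finger parallel gripper is mounted at the origin on a cart in front of the work surface, level with it; the furniture and walls round the work are solid. World frame = base frame: x ahead of the robot, y to its left, z up, the work surface at z = 0. Lengths are in m, angles in rad, forces in N, time in s.
With the tool pointing down it reaches from about 0.225 to 0.875 m from the base axis. Payload 3.4 kg.
Tool frame: the origin (TCP) lies at the very end of the fingers, on their centre line; the grasp point (between the pads) lies 19 mm behind it; z points along the fingers, y is the line along which they close (so a half turn about z gives the same grasp; the last joint's range is limited). The gripper opens to 85 mm and grips with 20 to 120 N. Pads are 22 mm wide; open, the fingers measure 114 mm over their backs; the gripper's body (76 mm by 85 mm) begins 54 mm behind the grasp point. The pads swing forward as they close: fully open they stand 13 mm farther back than shut.
Start: joints at [1.206, 0.276, 1.505, -0, 1.361, -0.121], TCP at [0.139, 0.558, 0.231] pointing down, gripper open.
Joint ranges: [-2.89, 2.89], [-0.75, 2.08], [0.22, 2.7], [-1.18, 4.32], [0.11, 2.71], [-2.7, 2.7]. Speed limits (rad/s): [2.57, 2.57, 3.14, 3.14, 3.14, 3.14].

## Interface

Orientations are given as a unit quaternion [w, x, y, z].
In Python, from rig import manip gives the robot as it stands. The module is installed in compiled form; this text tells all that it offers.
- The arm moves only by the tool play_rows, never from a script. Its argument "motion" is a list of rows, each a list of 5 numbers: the shift along the tool's x, y, z in units of 40 mm (1.0 is 40 mm), then the turn about the tool's z in units of 10 degrees (1.0 is 10 degrees), then the finger opening in mm, from 0 to 85.4. A call has 1 to 5 rows; each row is the pose to reach, as a shift and turn from the pose commanded when the call began, along the tool's axes at that moment; what a row does not reach only later rows make up. A row lasts 1/8 s, in which the tool goes at most 62.5 mm and 10.7 degrees, less where a joint would pass 70% of its speed; a pose out of reach is approached as far as the arm can. A call with a gripper value outside its range is refused whole. The fingers move at their own pace and stop on an object; "newtons" is the grip in N (left out, the last holds). Time passes only in rows, so rows that repeat a pose let the fingers close. It gives the time, the measured TCP pose, the force, the opening and the grip force at its end, in the units of the state.
- manip.get_state(): the state, without advancing time (a new reading comes with each control period).
- manip.get_image(name): name is "side" or "top"; returns a dict with "img" (384x512x3 uint8, red, green, blue), "range_z" (384x512 float32, m along the optical axis (not along the pixel's ray), 0 where there is no reading), "fx", "fy", "cx", "cy" (pixels), "R" (3x3) and "t" (3): a world point X has camera coordinates R X + t. Camera axes: x right, y down, z forward; pixel columns grow to the right and rows downward; lengths in m; the calibration is good to about 2 mm. A picture is of the moment at which its call begins.
- manip.sign_off(): hands the job in; it is judged then, once.
The state is a dict: "clock": time; "qpos": joint angles; "qd": joint speeds; "effort": joint torques, N m; "position": TCP position; "ee_rot": TCP orientation; "contact_force": force on the tool from outside, world axes, zero at the start; "moment": the same for the moment, N m; "width": finger opening in m; "gripper_force": force on a finger pad.
Only numpy, scipy, OpenCV 4.12 (cv2) and the standard library are available. Lean on these libraries where they do the work, as an engineer would, in place of code of your own. Each camera call takes 0.05 s, during which the arm holds its last target. There are 200 camera calls.

## Working session

There is one attempt and no reset: what is moved stays moved. The work goes in short steps, Python scripts to look and compute and a tool call to move; the robot and the scene stay as the last step left them, time stands still between calls to the robot, and variables do not carry over. Pictures are saved under pics/ and viewed, at most 10 in all, crops included, and the job is handed in when it is done.

Besides the shell and the picture viewer there is one more tool, called after "Emit:" as name([rows], argument=value, ...), one row to a line, values as JSON. play_rows: Moves the arm, as the interface text tells. Its arguments: {"type":"object","properties":{"motion":{"type":"array","items":{"type":"array","items":{"type":"number"}}},"newtons":{"type":"number"}},"required":["motion"]}

```bash
mkdir -p pics
python3 - <<'E'
from rig import manip
import cv2,numpy as np
s=manip.get_state(); print(s)
ims=[]
for n in("side","top"):
    d=manip.get_image(n); np.savez(n+".npz",**d)
    cv2.imwrite(f"pics/{n}.png",d["img"][...,::-1])
    print(n,d["fx"],d["cx"],d["cy"],d["R"].round(3).tolist(),d["t"].round(3), -d["R"].T@d["t"])
E
```

```text
{'clock': 0.0, 'qpos': array([ 1.20599227e+00,  2.76577244e-01,  1.50615412e+00, -6.74583473e-06,
        1.36072150e+00, -1.21028174e-01]), 'qd': array([-0.00083228,  0.00070377, -0.00227058, -0.00197706, -0.00071742,
       -0.0010574 ]), 'effort': array([ 8.47640531e-04, -4.16773546e+01, -2.45809579e+01, -5.57784142e-05,
        1.11370784e-02, -8.80442940e-06]), 'position': array([0.13861289, 0.55747673, 0.23044149]), 'ee_rot': array([-2.20521572e-04,  1.21585601e-01,  9.92580514e-01, -9.03594454e-04]), 'contact_force': array([-0.45935651, -0.29032143,  0.33239061]), 'moment': array([ 0.04401703, -0.00779717, -0.0202328 ]), 'gripper_force': 0.0, 'width': 0.08534352890776359}
side 384.0102767117574 251.67775997270627 191.84869277935496 [[0.727, -0.687, -0.011], [-0.481, -0.498, -0.722], [0.491, 0.53, -0.692]] [-0.229  0.407  0.723] [ 0.00755988 -0.33750084  0.79195672]
top 418.48296479931304 257.9389488561141 194.11474116402127 [[0.011, -1.0, 0.022], [-0.999, -0.012, -0.041], [0.041, -0.022, -0.999]] [0.175 0.511 1.341] [0.4528437  0.21096988 1.35631618]
```

View pics/side.png

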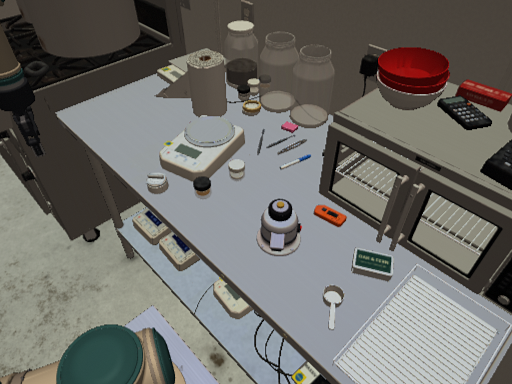

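View pics/top.png

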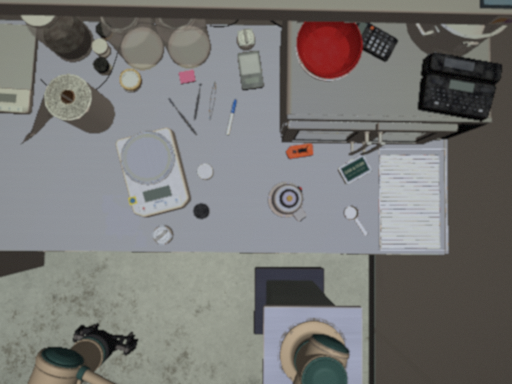

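The side view shows the mill with its black ring at about (280,210). In the top view the mill is at about (288,198), with the orange cutter at (300,151), the tin at (354,169), and the scoop at (352,215). The gripper is at the left, clear of all of them.

```bash
cat > h.py <<'E'
import numpy as np
def cloud(d):
    v,u=np.mgrid[:384,:512]; z=d["range_z"]
    c=np.stack([(u-d["cx"])/d["fx"]*z,(v-d["cy"])/d["fy"]*z,z],-1)
    return (c-d["t"])@d["R"], z>0
E
python3 - <<'E'
import numpy as np,cv2
from h import *
from scipy.optimize import least_squares
for n,(u,v) in dict(top=(288,198),side=(280,215)).items():
    d=np.load(n+".npz"); P,ok=cloud(d)
    c=P[v,u,:2]; 
    near=ok&(np.linalg.norm(P[...,:2]-c,axis=-1)<.08)
    Q=P[near]; C=d["img"][near]
    print(n,P[v,u],"table z",np.median(Q[Q[:,2]<.01][:,2]), "max z",Q[:,2].max())
    for lo,hi in((.118,.129),(.129,.14),(.1,.12),(.03,.09)):
        q=Q[(Q[:,2]>lo)&(Q[:,2]<hi)]
        if len(q)<5: print(lo,len(q));continue
        cc,r=cv2.minEnclosingCircle(q[:,:2].astype(np.float32))
        f=least_squares(lambda p:np.hypot(q[:,0]-p[0],q[:,1]-p[1])-p[2],[*c,.03]).x
        print(lo,hi,len(q),"mean",q.mean(0).round(4),"encl",np.round(cc,4),round(r,4),"fit",f.round(4))
    x0,y0=u-50,v-50
    cv2.imwrite(f"pics/{n}_c.png",cv2.resize(d["img"][y0:y0+100,x0:x0+100,::-1],None,fx=5,fy=5,interpolation=cv2.INTER_CUBIC))
a,b=[cv2.imread(f"pics/{n}_c.png") for n in("top","side")]
cv2.imwrite("pics/both.png",cv2.resize(np.hstack([a,b]),(800,400)))
E
```

```text
top [0.49315312 0.09601833 0.13524439] table z -0.0017525264868053136 max z 0.1382067965631518
0.118 0.129 238 mean [0.4922 0.0941 0.123 ] encl [0.4922 0.0945] 0.0285 fit [0.4925 0.0939 0.0198]
0.129 0.14 29 mean [0.4923 0.095  0.1339] encl [0.4903 0.0986] 0.0131 fit [0.4919 0.0954 0.0063]
0.1 0.12 51 mean [0.4913 0.1015 0.1158] encl [0.4917 0.0965] 0.0307 fit [0.4918 0.0936 0.0251]
0.03 0.09 401 mean [0.4785 0.0865 0.0744] encl [0.4779 0.0873] 0.0625 fit [0.4872 0.0883 0.0461]
side [0.47602006 0.07080432 0.1225124 ] table z -0.6181941568998626 max z 0.13704861268433877
0.118 0.129 297 mean [0.4917 0.0867 0.1247] encl [0.4951 0.0894] 0.029 fit [0.4957 0.0903 0.0208]
0.129 0.14 38 mean [0.4947 0.089  0.1341] encl [0.4971 0.0863] 0.012 fit [ 0.4526 -0.0199  0.1168]
0.1 0.12 127 mean [0.4802 0.0772 0.1111] encl [0.4934 0.0887] 0.0288 fit [0.4972 0.0915 0.0285]
0.03 0.09 767 mean [0.4675 0.0632 0.0668] encl [0.4814 0.0729] 0.0579 fit [0.4853 0.0809 0.0408]
```

View pics/both.png

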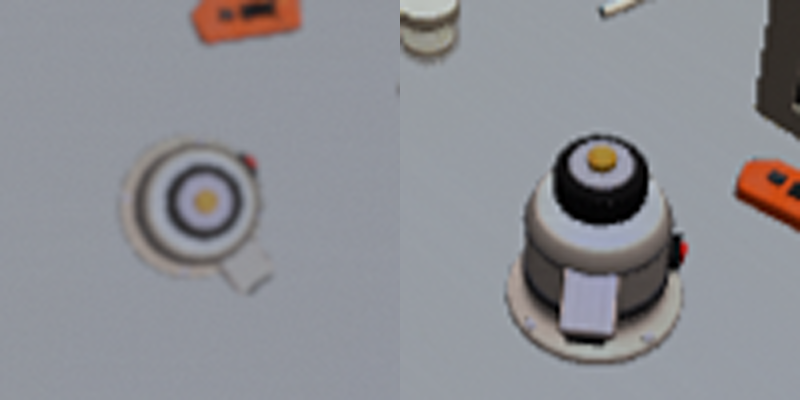

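The crops show the ring and nut clearly. The nut is at crop pixel (205,202), which is about (289.2,198.5) in the top view, and at (601,157), which is about (280.2,204.2) in the side view. The spout points down-right in the top view. I'll triangulate the nut and check how close the oven front is.

```bash
cat >> h.py <<'E'
def ray(d,u,v):
    w=d["R"].T@np.array([(u-d["cx"])/d["fx"],(v-d["cy"])/d["fy"],1]); return -d["R"].T@d["t"],w/np.linalg.norm(w)
def tri(rs):
    A=sum(np.eye(3)-np.outer(w,w) for o,w in rs);b=sum((np.eye(3)-np.outer(w,w))@o for o,w in rs);return np.linalg.solve(A,b)
E
python3 - <<'E'
import numpy as np,cv2
from h import *
D={n:np.load(n+".npz") for n in("top","side")}
rs=[]
for n,(u,v) in dict(top=(289,198),side=(280,204)).items():
    d=D[n]; im=d["img"][v-8:v+9,u-8:u+9].astype(int)
    m=(im[...,0]-im[...,2]>50); vv,uu=np.nonzero(m); 
    # black ring outline
    r=ray(d,u-8+uu.mean(),v-8+vv.mean()); rs.append(r)
    o,w=r; print(n,m.sum(),u-8+uu.mean(),v-8+vv.mean(),"at z=.134",(o+w*(.134-o[2])/w[2]).round(4))
    b=d["img"].max(-1)[v-20:v+30,u-20:u+21]<60
    k,lab,st,ce=cv2.connectedComponentsWithStats(b.astype(np.uint8)); i=1+st[1:,4].argmax()
    print("black blob",st[i],ce[i]+[u-20,v-20])
    if n=="top":
        p=st[i,:2]+st[i,2:4]/2-.5+[u-20,v-20]; o,w=ray(d,*p); print("ring top ctr",p,o+w*(.122-o[2])/w[2])
print("tri",tri(rs).round(4))
P,ok=cloud(D["top"]); Q=P[ok]
q=Q[(Q[:,2]>.15)&(Q[:,2]<.4)&(abs(Q[:,1]-.09)<.12)]; print("oven",q.min(0),np.percentile(q[:,2],[5,50,95]))
E
```

```text
top 20 289.1 197.95 at z=.134 [0.4934 0.0927 0.134 ]
black blob [12 22  9  7 14] [284.         203.78571429]
ring top ctr [285. 203.] [0.47870746 0.10353207 0.122     ]
side 35 280.0857142857143 204.31428571428572 at z=.134 [0.4933 0.0876 0.134 ]
black blob [  9  16  23  21 249] [279.6626506  212.64257028]
tri [0.4947 0.0911 0.1303]
oven [-0.03182874 -0.02999268  0.15001441] [0.17781417 0.28759992 0.36925963]
```

Emit:
play_rows([
  [-1.14, -0.92, 0, 0, 85],
  [-2.29, -1.83, 0, 0, 85],
  [-3.43, -2.75, 0, 0, 85],
  [-4.58, -3.67, 0, 0, 85],
  [-5.72, -4.58, 0, 0, 85],
], newtons=20)

```text
clock: 0.72
position: [0.3173, 0.3233, 0.2311]
ee_rot: [0.0, 0.121, 0.993, -0.0]
contact_force: [-0.2, 0.7, 0.4]
width: 0.085
gripper_force: 0.0
```

Emit:
play_rows([
  [-1.14, -0.92, 0, 0, 85],
  [-2.29, -1.83, 0, 0, 85],
  [-3.43, -2.75, 0, 0, 85],
  [-4.58, -3.67, 0, 0, 85],
  [-5.72, -4.59, 0, 0, 85],
])

```text
clock: 1.35
position: [0.4951, 0.0899, 0.231]
ee_rot: [-0.0, 0.122, 0.993, 0.0]
contact_force: [0.8, 1.1, -0.6]
width: 0.085
gripper_force: 0.0
```

Emit:
play_rows([
  [0, 0, 0, 0, 85],
  [0, 0, 0, 0, 85],
  [0, 0, 0, 0, 85],
])

```text
clock: 1.72
position: [0.4933, 0.0928, 0.2312]
ee_rot: [-0.0, 0.121, 0.993, 0.0]
contact_force: [-0.4, 0.7, 0.5]
width: 0.0849
gripper_force: 0.0
```

Run:
```python
from rig import manip
s=manip.get_state()
for k in s: print(k,s[k])
```

```text
clock 1.725
qpos [ 4.67481892e-02  1.66050029e-01  1.65337420e+00  5.60369816e-04
  1.32299197e+00 -1.28205281e+00]
qd [ 0.00820103 -0.00490857 -0.00390081 -0.00351656 -0.00246225 -0.00102919]
effort [-4.91115376e-01 -3.42186141e+01 -2.42838818e+01 -2.75511586e-02
 -1.15538904e-02  2.45557130e-03]
position [0.49327495 0.09275066 0.23117423]
ee_rot [-4.51335746e-04  1.20770953e-01  9.92680278e-01  1.99036471e-04]
contact_force [-0.38097167  0.66859941  0.49441054]
moment [-0.03460168  0.00046346 -0.0064085 ]
gripper_force 0.0
width 0.08491525881401042
```

Emit:
play_rows([
  [0, 0, 1.0, 0, 85],
  [0, 0, 2.0, 0, 85],
  [0, 0, 2.8, 0, 85],
  [0, 0, 3.28, 0, 85],
  [0, 0, 3.28, 0, 85],
])

```text
clock: 2.35
position: [0.4924, 0.0928, 0.099]
ee_rot: [-0.002, 0.121, 0.993, -0.0]
contact_force: [-0.9, -1.0, 1.2]
width: 0.0846
gripper_force: 0.0
```

Run:
```python
from rig import manip
import cv2,numpy as np
o=[]
for n,(u,v) in dict(top=(289,198),side=(280,200)).items():
    d=manip.get_image(n); np.savez(n+"2.npz",**d)
    o.append(cv2.resize(d["img"][v-40:v+40,u-40:u+40,::-1],None,fx=5,fy=5,interpolation=cv2.INTER_CUBIC))
cv2.imwrite("pics/grip.png",np.hstack(o)); s=manip.get_state(); print(s["position"],s["contact_force"],s["moment"])
```

```text
[0.49447007 0.09251708 0.10084812] [-0.26411178 -0.19166615 -0.07550804] [ 0.00662151  0.00826154 -0.0347249 ]
```

View pics/grip.png

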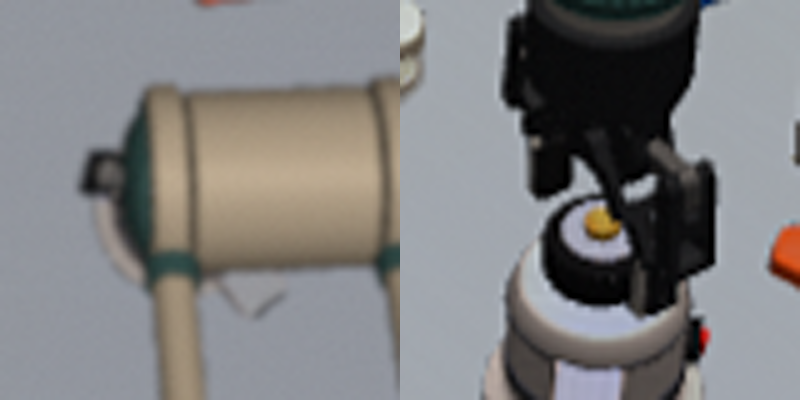

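The fingers straddle the ring, with the near one at about (655,250) in the crop and the far one behind the ring at about (550,165). No contact force is showing. Now I'll close lightly and read the offset from the force.

Emit:
play_rows([
  [0, 0, 0, 0, 66],
  [0, 0, 0, 0, 62],
  [0, 0, 0, 0, 58],
  [0, 0, 0, 0, 54],
  [0, 0, 0, 0, 50],
], newtons=20)

```text
clock: 3.08
position: [0.4949, 0.0925, 0.1009]
ee_rot: [0.001, 0.122, 0.993, 0.001]
contact_force: [-0.1, 3.1, 5.8]
width: 0.0551
gripper_force: 21.0
```

Emit:
play_rows([
  [0, 0, 0, 0, 50],
  [0, 0, 0, 0, 50],
])

```text
clock: 3.32
position: [0.4948, 0.0925, 0.1009]
ee_rot: [0.001, 0.122, 0.993, 0.001]
contact_force: [0.6, 4.0, 5.5]
width: 0.055
gripper_force: 21.0
```

```bash
cat > st.py <<'E'
from rig import manip
import numpy as np
from scipy.spatial.transform import Rotation as R
s=manip.get_state(); w,x,y,z=s["ee_rot"]
X=R.from_quat([x,y,z,w]).as_matrix()
print("t",round(s["clock"],2),"pos",s["position"].round(4),"yaw",round(np.degrees(np.arctan2(X[1,1],X[0,1])),2),"F",s["contact_force"].round(2),"Ftool",(X.T@s["contact_force"]).round(2),"M",s["moment"].round(3),"q6",round(s["qpos"][5],4),"q1",round(s["qpos"][0],4),"tau6",s["effort"][5].round(3),"w",s["width"].round(4),s["gripper_force"])
E
python3 st.py
```

```text
Traceback (most recent call last):
  File "st.py", line 6, in <module>
    print("t",round(s["clock"],2),"pos",s["position"].round(4),"yaw",round(np.degrees(np.arctan2(X[1,1],X[0,1])),2),"F",s["contact_force"].round(2),"Ftool",(X.T@s["contact_force"]).round(2),"M",s["moment"].round(3),"q6",round(s["qpos"][5],4),"q1",round(s["qpos"][0],4),"tau6",s["effort"][5].round(3),"w",s["width"].round(4),s["gripper_force"])
                                                                                                                                                                                                                                                                                                                ^^^^^^^^^^^^^^^^
AttributeError: 'float' object has no attribute 'round'
```

```bash
sed -i 's/s\["width"\].round(4)/round(s["width"],4)/' st.py; python3 st.py
```

```text
t 3.33 pos [0.4948 0.0925 0.1009] yaw 75.99 F [0.65 3.95 5.52] Ftool [ 0.32  4.   -5.51] M [ 0.705  0.075 -0.012] q6 -1.2823 q1 0.0451 tau6 -0.033 w 0.055 20.962131343694637
```

Emit:
play_rows([
  [0, 0.025, 0, 0.2, 50],
  [0, 0.025, 0, 0.4, 50],
  [0, 0.025, 0, 0.6, 50],
  [0, 0.025, 0, 0.6, 50],
])

```text
clock: 3.82
position: [0.4949, 0.0925, 0.1009]
ee_rot: [0.001, 0.173, 0.985, 0.0]
contact_force: [-1.1, 0.9, 5.8]
width: 0.0554
gripper_force: 20.8
```

```bash
python3 st.py
```

```text
t 3.83 pos [0.4949 0.0925 0.1009] yaw 70.03 F [-1.11  0.94  5.82] Ftool [ 1.36  0.51 -5.82] M [0.321 0.177 0.132] q6 -1.1758 q1 0.0466 tau6 0.148 w 0.0554 20.84919537127007
```

Emit:
play_rows([
  [0, 0, 0, 0.5, 50],
  [0, 0, 0, 1.0, 50],
  [0, 0, 0, 1.5, 50],
  [0, 0, 0, 1.5, 50],
])

```text
clock: 4.32
position: [0.4949, 0.0926, 0.1009]
ee_rot: [0.0, 0.301, 0.954, 0.0]
contact_force: [-0.9, 1.0, 6.1]
width: 0.0554
gripper_force: 21.0
```

```bash
python3 st.py
```

```text
t 4.33 pos [0.4949 0.0926 0.1009] yaw 54.99 F [-0.9   1.02  6.05] Ftool [ 1.31  0.32 -6.05] M [ 0.286  0.206 -0.053] q6 -0.9132 q1 0.0466 tau6 0.051 w 0.0554 21.035476875408676
```

Emit:
play_rows([
  [0, 0, 0, 0.7, 50],
  [0, 0, 0, 1.4, 50],
  [0, 0, 0, 2.1, 50],
  [0, 0, 0, 2.6, 50],
  [0, 0, 0, 2.6, 50],
])

```text
clock: 4.95
position: [0.4949, 0.0926, 0.1009]
ee_rot: [0.0, 0.508, 0.862, 0.0]
contact_force: [-1.0, 1.1, 6.0]
width: 0.0551
gripper_force: 21.0
```

```bash
python3 st.py
```

```text
t 4.95 pos [0.4949 0.0926 0.1009] yaw 29.0 F [-1.04  1.09  6.02] Ftool [ 1.46 -0.37 -6.02] M [ 0.21   0.087 -0.04 ] q6 -0.4596 q1 0.0466 tau6 0.098 w 0.0551 20.980555026153525
```

Emit:
play_rows([
  [0, 0, 0, 0.5, 50],
  [0, 0, 0, 0.8, 50],
  [0, 0, 0, 0.8, 50],
])

```text
clock: 5.32
position: [0.495, 0.0926, 0.1009]
ee_rot: [0.0, 0.567, 0.824, 0.0]
contact_force: [-1.3, 1.4, 6.5]
width: 0.0551
gripper_force: 21.1
```

```bash
python3 st.py
```

```text
t 5.33 pos [0.495  0.0926 0.1009] yaw 20.98 F [-1.26  1.39  6.47] Ftool [ 1.75 -0.68 -6.47] M [ 0.202  0.106 -0.122] q6 -0.3198 q1 0.0465 tau6 -0.065 w 0.0551 21.08639048014993
```

Emit:
play_rows([
  [0, 0, 0, 0.3, 50],
  [0, 0, 0, 0.5, 50],
  [0, 0, 0, 0.5, 50],
])

```text
clock: 5.7
position: [0.495, 0.0926, 0.1009]
ee_rot: [0.0, 0.602, 0.799, 0.0]
contact_force: [-2.2, 1.0, 6.4]
width: 0.0548
gripper_force: 21.0
```

```bash
python3 st.py
```

```text
t 5.7 pos [0.495  0.0926 0.1009] yaw 16.01 F [-2.16  0.98  6.4 ] Ftool [ 1.54 -1.79 -6.4 ] M [ 0.273  0.079 -0.037] q6 -0.2329 q1 0.0466 tau6 -0.005 w 0.0548 20.99258744542567
```

Emit:
play_rows([
  [0, 0, 0, 0.2, 50],
  [0, 0, 0, 0.4, 50],
  [0, 0, 0, 0.4, 50],
])

```text
clock: 6.08
position: [0.495, 0.0926, 0.1009]
ee_rot: [0.0, 0.629, 0.777, 0.0]
contact_force: [-1.7, 2.4, 5.2]
width: 0.0552
gripper_force: 20.8
```

```bash
python3 st.py
```

```text
t 6.08 pos [0.495  0.0926 0.1009] yaw 12.05 F [-1.67  2.41  5.15] Ftool [ 2.71 -1.12 -5.15] M [0.288 0.146 0.173] q6 -0.1636 q1 0.0467 tau6 0.181 w 0.0552 20.817341502358957
```

Emit:
play_rows([
  [0, 0, 0, 0.2, 50],
  [0, 0, 0, 0.3, 50],
  [0, 0, 0, 0.3, 50],
])

```text
clock: 6.45
position: [0.495, 0.0926, 0.1009]
ee_rot: [0.0, 0.649, 0.761, 0.0]
contact_force: [-1.8, 1.4, 6.4]
width: 0.0552
gripper_force: 20.9
```

```bash
python3 st.py
```

```text
t 6.45 pos [0.495  0.0926 0.1009] yaw 9.04 F [-1.77  1.38  6.43] Ftool [ 1.64 -1.52 -6.44] M [0.192 0.1   0.073] q6 -0.1112 q1 0.0467 tau6 0.101 w 0.0552 20.871297784249805
```

Emit:
play_rows([
  [0, 0, 0, 0, 50],
  [0, 0, 0, 0, 50],
  [0, 0, 0, 0, 50],
], newtons=40)

```text
clock: 6.82
position: [0.495, 0.0926, 0.1011]
ee_rot: [0.0, 0.649, 0.761, 0.0]
contact_force: [-1.0, 1.2, 6.3]
width: 0.0546
gripper_force: 40.9
```

```bash
python3 st.py
```

```text
t 6.83 pos [0.495  0.0926 0.1011] yaw 9.05 F [-1.01  1.22  6.34] Ftool [ 1.36 -0.8  -6.34] M [0.225 0.183 0.138] q6 -0.1113 q1 0.0467 tau6 0.097 w 0.0546 40.91518978122622
```

Emit:
play_rows([
  [0, 0, 0, 0.2, 50],
  [0, 0, 0, 0.3, 50],
  [0, 0, 0, 0.3, 50],
])

```text
clock: 7.2
position: [0.495, 0.0926, 0.1011]
ee_rot: [0.0, 0.669, 0.743, 0.0]
contact_force: [-2.0, 1.8, 6.8]
width: 0.0546
gripper_force: 41.0
```

```bash
python3 st.py
```

```text
t 7.2 pos [0.495  0.0926 0.1011] yaw 6.04 F [-1.98  1.8   6.84] Ftool [ 1.99 -1.77 -6.84] M [0.192 0.139 0.008] q6 -0.0587 q1 0.0466 tau6 0.067 w 0.0546 40.960179548710585
```

Emit:
play_rows([
  [0, 0, 0, 0.5, 50],
  [0, 0, 0, 1.0, 50],
  [0, 0, 0, 1.3, 50],
  [0, 0, 0, 1.3, 50],
])

```text
clock: 7.7
position: [0.495, 0.0926, 0.1011]
ee_rot: [0.0, 0.749, 0.663, 0.001]
contact_force: [-0.7, 1.7, 6.6]
width: 0.0544
gripper_force: 41.0
```

```bash
python3 st.py
```

```text
t 7.7 pos [0.495  0.0926 0.1011] yaw -7.0 F [-0.65  1.67  6.64] Ftool [ 1.58 -0.84 -6.64] M [ 0.114  0.125 -0.095] q6 0.1688 q1 0.0466 tau6 -0.023 w 0.0544 41.02575193508528
```

Emit:
play_rows([
  [0, 0, 0, 0.3, 50],
  [0, 0, 0, 0.6, 50],
  [0, 0, 0, 0.6, 50],
])

```text
clock: 8.07
position: [0.4951, 0.0926, 0.1011]
ee_rot: [0.0, 0.783, 0.622, 0.001]
contact_force: [-1.1, 0.5, 7.0]
width: 0.0548
gripper_force: 41.1
```

```bash
python3 st.py
```

```text
t 8.07 pos [0.4951 0.0926 0.1011] yaw -13.02 F [-1.08  0.51  7.01] Ftool [ 0.26 -1.16 -7.01] M [ 0.159  0.023 -0.213] q6 0.2737 q1 0.0465 tau6 -0.115 w 0.0548 41.05347504140809
```

Emit:
play_rows([
  [0, 0, 0, 0.2, 50],
  [0, 0, 0, 0.4, 50],
  [0, 0, 0, 0.4, 50],
])

```text
clock: 8.45
position: [0.495, 0.0926, 0.1011]
ee_rot: [0.0, 0.803, 0.595, 0.001]
contact_force: [-2.0, 1.7, 6.5]
width: 0.0543
gripper_force: 40.9
```

```bash
python3 st.py
```

```text
t 8.45 pos [0.495  0.0926 0.1011] yaw -16.93 F [-2.01  1.68  6.54] Ftool [ 1.03 -2.4  -6.55] M [0.203 0.161 0.322] q6 0.3422 q1 0.0467 tau6 0.312 w 0.0543 40.86437977559399
```

Torque jumped to 0.32 N·m, more than a plain click gives. I'll go 2.5° further to confirm that this is touch, which stays well under the damage limit.

Emit:
play_rows([
  [0, 0, 0, 0.1, 50],
  [0, 0, 0, 0.25, 50],
  [0, 0, 0, 0.25, 50],
  [0, 0, 0, 0.25, 50],
])

```text
clock: 8.95
position: [0.4951, 0.0926, 0.1011]
ee_rot: [0.0, 0.816, 0.578, 0.001]
contact_force: [-1.2, 0.4, 7.6]
width: 0.0546
gripper_force: 40.8
```

```bash
python3 st.py
```

```text
t 8.95 pos [0.4951 0.0926 0.1011] yaw -19.39 F [-1.25  0.41  7.62] Ftool [-0.03 -1.3  -7.62] M [0.228 0.254 0.376] q6 0.3854 q1 0.0468 tau6 0.38 w 0.0546 40.832356695318595
```

Emit:
play_rows([
  [0, 0, 0, 0.1, 50],
  [0, 0, 0, 0.2, 50],
  [0, 0, 0, 0.2, 50],
  [0, 0, 0, 0.2, 50],
])

```text
clock: 9.45
position: [0.495, 0.0926, 0.1011]
ee_rot: [0.0, 0.826, 0.564, 0.0]
contact_force: [-0.4, 1.2, 6.3]
width: 0.0547
gripper_force: 40.8
```

```bash
python3 st.py
```

```text
t 9.45 pos [0.495  0.0926 0.1011] yaw -21.37 F [-0.41  1.21  6.27] Ftool [ 0.98 -0.82 -6.28] M [0.28  0.308 0.531] q6 0.42 q1 0.0468 tau6 0.482 w 0.0547 40.80311563331634
```

Touch is confirmed at 0.5 N·m. Next I'll turn back four clicks, sampling torque at the quarter points to count them.

Emit:
play_rows([
  [0, 0, 0, -0.7, 50],
  [0, 0, 0, -1.4, 50],
  [0, 0, 0, -1.4, 50],
])

```text
clock: 9.82
position: [0.4951, 0.0926, 0.1011]
ee_rot: [0.0, 0.752, 0.66, 0.001]
contact_force: [0.0, 1.3, 6.9]
width: 0.0546
gripper_force: 41.1
```

```bash
python3 st.py
```

```text
t 9.82 pos [0.4951 0.0926 0.1011] yaw -7.45 F [0.04 1.27 6.89] Ftool [ 1.26 -0.12 -6.89] M [ 0.132  0.106 -0.126] q6 0.1765 q1 0.0466 tau6 -0.268 w 0.0546 41.06306034314912
```

Emit:
play_rows([
  [0, 0, 0, -0.7, 50],
  [0, 0, 0, -1.5, 50],
  [0, 0, 0, -1.5, 50],
])

```text
clock: 10.2
position: [0.495, 0.0926, 0.101]
ee_rot: [0.0, 0.659, 0.752, 0.0]
contact_force: [-0.4, 1.4, 8.0]
width: 0.0545
gripper_force: 41.0
```

```bash
python3 st.py
```

```text
t 10.2 pos [0.495  0.0926 0.101 ] yaw 7.59 F [-0.42  1.39  8.  ] Ftool [ 1.43 -0.22 -8.  ] M [0.226 0.166 0.1  ] q6 -0.0859 q1 0.0467 tau6 -0.115 w 0.0545 40.9885298658628
```

Emit:
play_rows([
  [0, 0, 0, -0.7, 50],
  [0, 0, 0, -1.5, 50],
  [0, 0, 0, -1.5, 50],
])

```text
clock: 10.58
position: [0.495, 0.0926, 0.1011]
ee_rot: [0.0, 0.555, 0.832, 0.0]
contact_force: [-1.7, 0.8, 7.8]
width: 0.0546
gripper_force: 41.1
```

```bash
python3 st.py
```

```text
t 10.57 pos [0.495  0.0926 0.1011] yaw 22.56 F [-1.69  0.77  7.76] Ftool [ 1.35 -1.25 -7.76] M [ 0.187  0.123 -0.092] q6 -0.3472 q1 0.0466 tau6 -0.296 w 0.0546 41.08216042863205
```

Emit:
play_rows([
  [0, 0, 0, -0.7, 50],
  [0, 0, 0, -1.5, 50],
  [0, 0, 0, -1.5, 50],
])

```text
clock: 10.95
position: [0.495, 0.0926, 0.1011]
ee_rot: [0.001, 0.442, 0.897, 0.0]
contact_force: [-1.1, 0.9, 7.3]
width: 0.0545
gripper_force: 41.0
```

```bash
python3 st.py
```

```text
t 10.95 pos [0.495  0.0926 0.1011] yaw 37.59 F [-1.12  0.93  7.3 ] Ftool [ 1.42 -0.32 -7.3 ] M [0.233 0.209 0.085] q6 -0.6095 q1 0.0466 tau6 -0.117 w 0.0545 41.00022219121456
```

Emit:
play_rows([
  [0, 0, 0, -0.7, 50],
  [0, 0, 0, -1.5, 50],
  [0, 0, 0, -1.5, 50],
])

```text
clock: 11.32
position: [0.4949, 0.0925, 0.1011]
ee_rot: [0.0, 0.321, 0.947, 0.0]
contact_force: [-1.9, 1.4, 7.7]
width: 0.0545
gripper_force: 41.1
```

```bash
python3 st.py
```

```text
t 11.32 pos [0.4949 0.0925 0.1011] yaw 52.55 F [-1.89  1.42  7.67] Ftool [ 2.36 -0.01 -7.67] M [ 0.217  0.155 -0.089] q6 -0.8708 q1 0.0465 tau6 -0.295 w 0.0545 41.103404884343036
```

Emit:
play_rows([
  [0, 0, 0, -0.7, 50],
  [0, 0, 0, -1.5, 50],
  [0, 0, 0, -1.5, 50],
])

```text
clock: 11.7
position: [0.4949, 0.0926, 0.1011]
ee_rot: [0.001, 0.194, 0.981, 0.0]
contact_force: [-1.4, -0.3, 7.5]
width: 0.0546
gripper_force: 41.0
```

```bash
python3 st.py
```

```text
t 11.7 pos [0.4949 0.0926 0.1011] yaw 67.59 F [-1.41 -0.28  7.55] Ftool [ 1.19 -0.79 -7.55] M [0.318 0.205 0.069] q6 -1.133 q1 0.0466 tau6 -0.117 w 0.0546 41.026567761437036
```

Emit:
play_rows([
  [0, 0, 0, -0.7, 50],
  [0, 0, 0, -1.5, 50],
  [0, 0, 0, -1.5, 50],
])

```text
clock: 12.08
position: [0.4949, 0.0925, 0.1011]
ee_rot: [0.001, 0.065, 0.998, 0.0]
contact_force: [-2.1, -0.2, 7.6]
width: 0.0546
gripper_force: 41.1
```

```bash
python3 st.py
```

```text
t 12.07 pos [0.4949 0.0925 0.1011] yaw 82.55 F [-2.06 -0.21  7.58] Ftool [ 2.01 -0.48 -7.58] M [ 0.303  0.235 -0.155] q6 -1.3944 q1 0.0465 tau6 -0.296 w 0.0546 41.13620241754688
```

Emit:
play_rows([
  [0, 0, 0, -0.7, 50],
  [0, 0, 0, -1.5, 50],
  [0, 0, 0, -1.5, 50],
])

```text
clock: 12.45
position: [0.4949, 0.0925, 0.1011]
ee_rot: [0.0, -0.066, 0.998, 0.0]
contact_force: [-1.6, 0.5, 6.8]
width: 0.0546
gripper_force: 41.1
```

```bash
python3 st.py
```

```text
t 12.45 pos [0.4949 0.0925 0.1011] yaw 97.58 F [-1.63  0.49  6.81] Ftool [ 1.54  0.7  -6.81] M [0.389 0.31  0.099] q6 -1.6567 q1 0.0465 tau6 -0.118 w 0.0546 41.05437129212078
```

Emit:
play_rows([
  [0, 0, 0, -0.4, 50],
  [0, 0, 0, -0.75, 50],
  [0, 0, 0, -0.75, 50],
])

```text
clock: 12.82
position: [0.4949, 0.0925, 0.1011]
ee_rot: [0.0, -0.131, 0.991, -0.0]
contact_force: [-1.4, 0.7, 8.0]
width: 0.055
gripper_force: 41.0
```

```bash
python3 st.py
```

```text
t 12.82 pos [0.4949 0.0925 0.1011] yaw 105.07 F [-1.43  0.73  7.97] Ftool [ 1.19  1.08 -7.97] M [0.426 0.32  0.189] q6 -1.7873 q1 0.0465 tau6 0.061 w 0.055 41.03358762455173
```

Emit:
play_rows([
  [0, 0, 0, 0, 50],
  [0, 0, 0, 0, 50],
])

```text
clock: 13.08
position: [0.4948, 0.0925, 0.101]
ee_rot: [0.0, -0.131, 0.991, -0.0]
contact_force: [-2.5, -0.1, 8.4]
width: 0.0543
gripper_force: 41.0
```

```bash
python3 st.py
```

```text
t 13.07 pos [0.4948 0.0925 0.101 ] yaw 105.05 F [-2.51 -0.12  8.44] Ftool [ 2.45  0.53 -8.44] M [0.412 0.3   0.164] q6 -1.787 q1 0.0465 tau6 0.14 w 0.0543 41.033203906263225
```

Emit:
play_rows([
  [0, 0, 0, -0.1, 50],
  [0, 0, 0, -0.2, 50],
  [0, 0, 0, -0.2, 50],
])

```text
clock: 13.45
position: [0.4948, 0.0925, 0.1011]
ee_rot: [0.0, -0.148, 0.989, -0.0]
contact_force: [-1.7, 0.5, 7.7]
width: 0.0546
gripper_force: 41.2
```

```bash
python3 st.py
```

```text
t 13.45 pos [0.4948 0.0925 0.1011] yaw 107.01 F [-1.66  0.53  7.66] Ftool [ 1.42  1.   -7.66] M [ 0.271  0.267 -0.124] q6 -1.8212 q1 0.0464 tau6 -0.145 w 0.0546 41.184873860911466
```

The torque sign flips between yaw 105° and 107°, so the fourth click is at about 106°, exactly 120° back from touch. I'll go back 1°, open, and rise.

Emit:
play_rows([
  [0, 0, 0, 0.1, 50],
  [0, 0, 0, 0.1, 56],
  [0, 0, 0, 0.1, 64],
  [0, 0, 0, 0.1, 75],
  [0, 0, 0, 0.1, 85],
])

```text
clock: 14.08
position: [0.4945, 0.0925, 0.0999]
ee_rot: [-0.0, -0.139, 0.99, -0.0]
contact_force: [-0.7, -0.1, -0.4]
width: 0.0851
gripper_force: 0.0
```

Emit:
play_rows([
  [0, 0, 0, 0, 85],
  [0, 0, 0, 0, 85],
  [0, 0, -0.5, 0, 85],
  [0, 0, -1.5, 0, 85],
  [0, 0, -2.5, 0, 85],
])

```text
clock: 14.7
position: [0.4943, 0.0926, 0.2009]
ee_rot: [-0.0, -0.139, 0.99, 0.0]
contact_force: [1.0, 0.1, 0.2]
width: 0.0849
gripper_force: 0.0
```

```bash
python3 st.py
python3 - <<'E'
from rig import manip
import cv2
cv2.imwrite("pics/end.png",manip.get_image("side")["img"][...,::-1])
E
```

```text
t 14.7 pos [0.4943 0.0926 0.2009] yaw 106.03 F [1.04 0.12 0.22] Ftool [-1.03 -0.17 -0.22] M [ 0.039 -0.01   0.066] q6 -1.804 q1 0.0466 tau6 -0.0 w 0.0849 0.0
```

View pics/end.png

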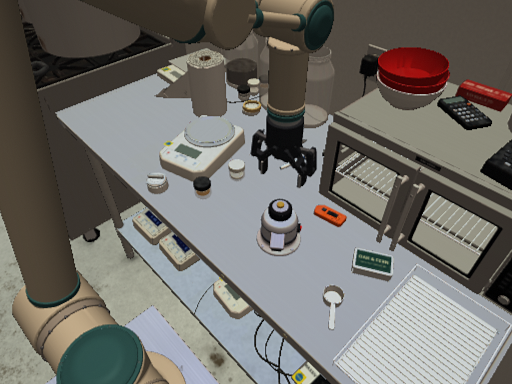

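The gripper is clear above the mill (ring at about (280,210)), and everything around it is where it was.

```bash
python3 -c "
from rig import manip
print(manip.sign_off())"
```

```text
the job is handed in; nothing more can be done
None
```

I turned the ring clockwise to burr touch (about 0.5 N·m, 3 clicks from the start), then back four clicks and let go. By the torque readings it sits in the fourth click, nothing around the mill moved, and the job is handed in; the hand-in gave no verdict.

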